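Load the electrode tester and hold its keyed collar home

ROBOT

A 6-joint arm with a two-finger parallel gripper is mounted at the origin on a cart in front of the work surface, level with it; the furniture and walls round the work are solid. World frame = base frame: x ahead of the robot, y to its left, z up, the work surface at z = 0. Lengths are in m, angles in rad, forces in N, time in s.
With the tool pointing down it reaches from about 0.225 to 0.875 m from the base axis. Payload 3.4 kg.
Tool frame: the origin (TCP) lies midway between the tips of the shut fingers; the grasp point (between the pads) lies 19 mm behind it; z points along the fingers, x is the direction in which the jaws open and shut, and the axes are right-handed (so a half turn about z gives the same grasp; the last joint's range is limited). The gripper opens to 85 mm and grips with 20 to 120 N. Pads are 22 mm wide; open, the fingers measure 114 mm over their backs; the gripper's body (76 mm by 85 mm) begins 54 mm behind the grasp point. The pads swing forward as they close: fully open they stand 13 mm farther back than shut.
Start: joints at [1.202, 0.276, 1.505, -0, 1.361, -0.121], TCP at [0.141, 0.557, 0.231] pointing down, gripper open.
Joint ranges: [-2.89, 2.89], [-0.75, 2.08], [0.22, 2.7], [-1.18, 4.32], [0.11, 2.71], [-2.7, 2.7]. Speed limits (rad/s): [2.57, 2.57, 3.14, 3.14, 3.14, 3.14].

INTERFACE

Orientations are given as a unit quaternion [w, x, y, z].
In Python, from rig import bot, eyes gives the robot as it stands. The module is installed in compiled form; this text tells all that it offers.
- The arm moves only by the tool arm_command, never from a script. Its arguments are lists of equal length, an entry for each row: "travel": the shift along the tool's x, y, z in units of 25 mm (1.0 is 25 mm), a list of three; "spin": the turn about the tool's z in units of 6 degrees (1.0 is 6 degrees); "grip": the closure, from -1 (fully open) to 1 (shut). A call has 1 to 20 rows; each row shifts and turns the commanded pose from where the row before left it, along the tool's axes as they then stand; what a row does not reach is not made up. A row lasts 1/12 s, in which the tool goes at most 41.7 mm and 7.16 degrees, less where a joint would pass 70% of its speed; a pose out of reach is approached as far as the arm can. A call is refused whole if a number of a shift passes 1 or a number of a turn 1, either way. A call with a gripper value outside its range is refused whole. The fingers move at their own pace and stop on an object; "grip_force" is the grip in N (left out, the last holds). Time passes only in rows, so rows that do not move let the fingers close. It gives the time, the measured TCP pose, the force and the opening at its end, in the units of the state.
- bot.observe(): the state, without advancing time (a new reading comes with each control period).
- eyes.snapshot(name): name is "scene" or "top" or "wrist"; returns the picture (480x640x3 uint8, blue, green, red); there is no depth.
- eyes.camera_info(name): a dict with "K" (3x3 intrinsics, pixels), "world_from_camera" (4x4, takes a point from camera to world coordinates); the wrist camera has in their place "tool_from_camera" (4x4, takes a point from camera to tool coordinates, whose origin is the TCP and whose axes are the tool frame's). Camera axes: x right, y down, z forward; pixel columns grow to the right and rows downward; lengths in m; the calibration is good to about 2 mm. A picture is of the moment at which its call begins: read the wrist's pose just before it. camera_info takes no time and is no camera call.
- bot.sign_off(): hands the job in, once; it reports no verdict.
The state is a dict: "t": time; "joint_positions": joint angles; "qd": joint speeds; "effort": joint torques, N m; "tcp_pos": TCP position; "orientation": TCP orientation; "ft_force": force on the tool from outside, world axes, zero at the start; "wrist_torque": the same for the moment, N m; "finger_gap": finger opening in m.
Only numpy, scipy, OpenCV 4.12 (cv2) and the standard library are available. Lean on these libraries where they do the work, as an engineer would, in place of code of your own. Each camera call takes 0.05 s, during which the arm holds its last target.

TASK

Stand the copper electrode upright, flange down, in the well in the middle of the electrode tester, going in through the open mouth of the brass knurled collar. Then turn the collar (clockwise seen from above is the shorter way), feeling for the place where its hidden keyway drops over the pin inside, push it fully down and finish while the gripper is still holding it pushed home: it springs up when let go. Leave the other three torch parts where they stand.

Things in the scene. Friction and masses are not known exactly. Their poses are not given: they have to be found in the camera images.
- electrode_a: copper torch electrode, 36 mm tall, standing on its 15 mm wide round flange, body tapering to 10 mm wide at 30 mm height and 6 mm at the very top; 25 g. Origin at the centre of its underside, z up its axis
- tester: fixed electrode tester: grey base plate 130 x 110 x 14 mm, on it a dark round housing 66 mm across up to 30 mm height, black bellows 41 mm across up to 42 mm, then a fixed aluminium core 33 mm across up to 74 mm, with the round well in its top, and the brass collar round the core. Origin at the centre of its underside, z up; all round parts lie on its z axis
- well (a point): centre of the floor of the well, 60 mm above the tester's underside. The well is 22 mm wide and 14 mm deep (mouth 74 mm above the underside), so a seated electrode stands out 22 mm above the core
- collar_top (a point): centre of the top rim of the brass knurled collar (does not show its turning): ring 50 mm across, 28 mm tall, open mouth 35 mm wide. Sprung up, its rim is 78 mm above the table; home, 70 mm. At the start its single keyway is 0.6 to 2.2 rad of clockwise turn (seen from above) away from the pin; the keyway passes the pin within about 0.12 rad either side, so a try every 0.15 rad finds it
- collar_drop (a joint): how far the collar is pushed down, m: 0 sprung up, about 0.0015 when it stands on the hidden pin (with the keyway elsewhere it goes no further), 0.008 fully home. The spring pushes up with about 4 N at the top and 7 N at home
- nozzle_a: copper torch nozzle, bystander, 17 mm across, 22 mm tall, pointed top, standing on its base. Origin at the centre of its underside
- shield_cup: grey shield cup, bystander, 34 mm across, 34 mm tall. Origin at the centre of its underside
- retaining_cap: black retaining cap, bystander, 35 mm across, 36 mm tall. Origin at the centre of its underside
- collar_grip (a point): point on the collar's axis 12 mm below its rim: a good height to grip it across its knurled outside. It turns without end in both directions, against 0.06 Nm of friction; if you turn past the keyway, turn back

How it is judged:
On the way, in this order (a step that is already met when the one before it is completed fails the run):
1. the electrode stands in the well, let go (horizontal distance between electrode_a and well below 0.005 m and distance between electrode_a and well below 0.006 m and angle between electrode_a's own z axis and vertical below 0.2 rad and contact force between the fingers and electrode_a below 0.1 N), for 0.2 s.
2. the collar is dropped over the pin and pushed home (value of joint collar_drop above 0.0065 m), for 0.2 s.
At the end, for the whole second after the job is handed in: The electrode stands flange down in the well (within 5 mm of its axis, 6 mm of its floor, tilt under 0.2 rad), the collar is pushed down by more than 6.5 of its 8 mm with the fingers pressing on it (over 2 N), and the other three torch parts are within 30 mm of where they stood (value of joint collar_drop above 0.0065 m and contact force between the fingers and tester above 2 N and horizontal distance between electrode_a and well below 0.005 m and distance between electrode_a and well below 0.006 m and angle between electrode_a's own z axis and vertical below 0.2 rad and distance of each of nozzle_a, shield_cup, retaining_cap from where it was at the start of the episode below 0.03 m); the arm keeps its last pose, push and grip.
It fails at once if another torch part is knocked away by more than 30 mm (distance of any of nozzle_a, shield_cup, retaining_cap from where it was at the start of the episode above 0.03 m).
It also fails if it takes over 72 s, if anything falls off the work surface, if the arm or the gripper's body presses on something with over 40 N, if the wrist force passes 120 N, or if a joint passes its speed limit or range.

## Working session

There is one attempt and no reset: what is moved stays moved. The work goes in short steps, Python scripts to look and compute and a tool call to move; the robot and the scene stay as the last step left them, time stands still between calls to the robot, and variables do not carry over. Pictures are saved under pics/ and viewed, and the job is handed in when it is done.

Besides the shell and the picture viewer there is one more tool, called after "Call:" as name([rows], argument=value, ...), one row to a line, values as JSON. arm_command: Moves the arm, as the interface text tells. Its arguments: {"type":"object","properties":{"travel":{"type":"array"},"spin":{"type":"array"},"grip":{"type":"array"},"grip_force":{"type":"number"}},"required":["travel","spin","grip"]}

```bash
mkdir -p pics; cat > a.py <<'E'
from rig import bot, eyes
import cv2,numpy as np
np.set_printoptions(precision=4,suppress=True)
E
python3 - <<'E'
from a import *
s=bot.observe();print(s)
for n in ["scene","top","wrist"]:
    im=eyes.snapshot(n);cv2.imwrite(f"pics/{n}0.png",im);print(n,eyes.camera_info(n))
E
```

```text
{'t': 0.0, 'joint_positions': array([ 1.202 ,  0.2766,  1.5062,  0.    ,  1.3607, -0.121 ]), 'qd': array([-0.0005,  0.0001, -0.0014,  0.0006, -0.0017, -0.001 ]), 'effort': array([ -0.0032, -41.6777, -24.5804,  -0.0004,   0.0109,  -0.    ]), 'tcp_pos': array([0.1408, 0.5569, 0.2304]), 'orientation': array([ 0.0005,  0.7891,  0.6143, -0.0008]), 'ft_force': array([-0.0509, -0.2043, -0.0799]), 'wrist_torque': array([-0.0104, -0.0171,  0.0205]), 'finger_gap': 0.08582765239580943}
scene {'K': array([[512.604 ,   0.    , 324.8251],
       [  0.    , 512.604 , 237.8559],
       [  0.    ,   0.    ,   1.    ]]), 'world_from_camera': array([[ 0.5047, -0.5545,  0.6616, -0.0666],
       [-0.8633, -0.3222,  0.3885, -0.2208],
       [-0.0023, -0.7673, -0.6413,  0.6357],
       [ 0.    ,  0.    ,  0.    ,  1.    ]])}
top {'K': array([[610.4987,   0.    , 327.1843],
       [  0.    , 610.4987, 234.0622],
       [  0.    ,   0.    ,   1.    ]]), 'world_from_camera': array([[ 0.0005, -0.9869,  0.1612,  0.3497],
       [-0.9999,  0.0012,  0.01  ,  0.101 ],
       [-0.01  , -0.1612, -0.9869,  0.919 ],
       [ 0.    ,  0.    ,  0.    ,  1.    ]])}
wrist {'K': array([[381.8321,   0.    , 311.4938],
       [  0.    , 381.8321, 243.833 ],
       [  0.    ,   0.    ,   1.    ]]), 'tool_from_camera': array([[ 1.    ,  0.0004, -0.0002, -0.0016],
       [-0.0004,  0.9452,  0.3265, -0.085 ],
       [ 0.0003, -0.3265,  0.9452, -0.1428],
       [ 0.    ,  0.    ,  0.    ,  1.    ]])}
```

View pics/scene0.png

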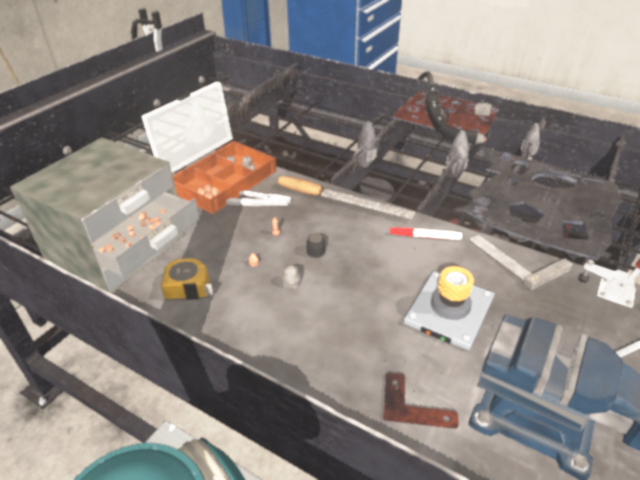

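View pics/top0.png

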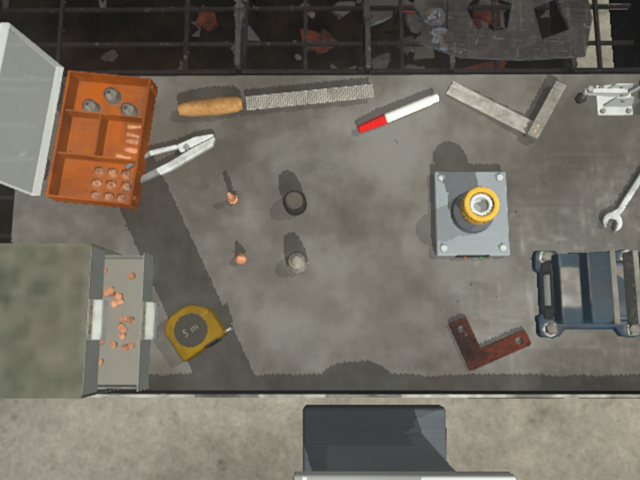

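View pics/wrist0.png

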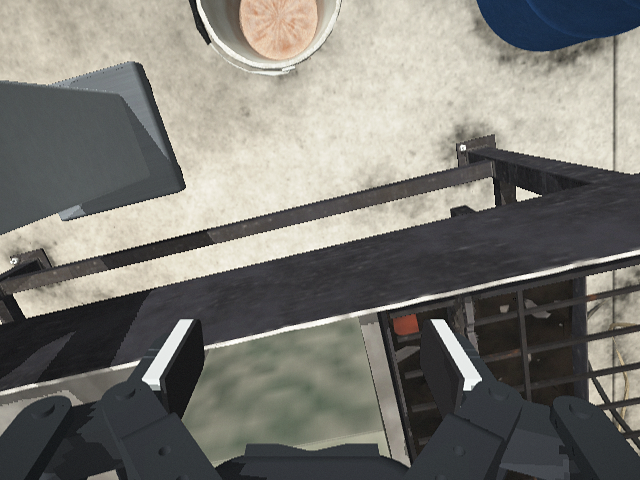

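```bash
python3 - <<'E'
from a import *
t=cv2.imread("pics/top0.png");s=cv2.imread("pics/scene0.png")
def c(im,x,y,w,h,k): return cv2.resize(im[y:y+h,x:x+w],None,fx=k,fy=k,interpolation=cv2.INTER_CUBIC)
cv2.imwrite("pics/c1.png",np.vstack([c(t,210,170,100,55,8)[:, :800],]))
cv2.imwrite("pics/c2.png",c(t,420,160,100,100,6))
cv2.imwrite("pics/c3.png",c(s,240,205,100,75,8))
cv2.imwrite("pics/c4.png",c(s,400,255,100,90,6))
E
```

```text
(no output)
```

View pics/c1.png

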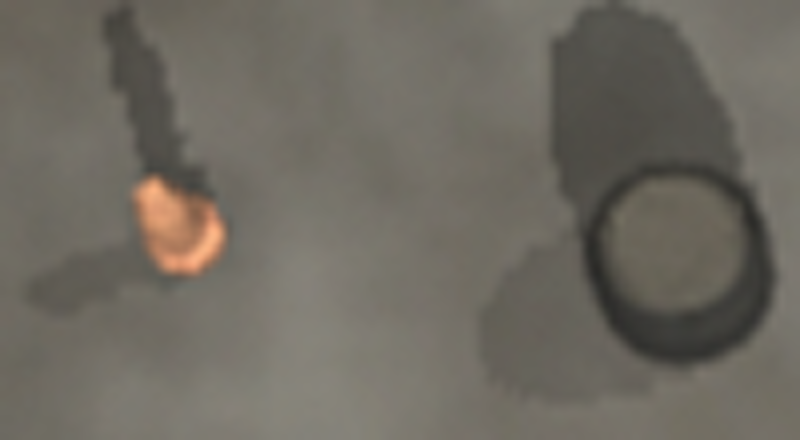

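View pics/c2.png

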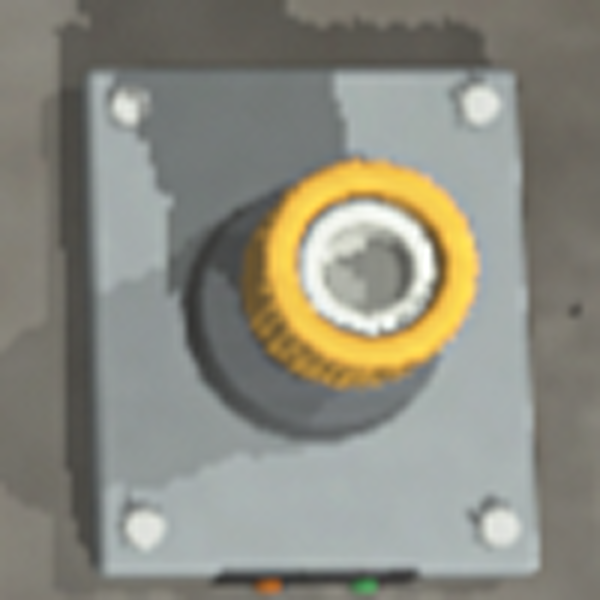

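View pics/c3.png

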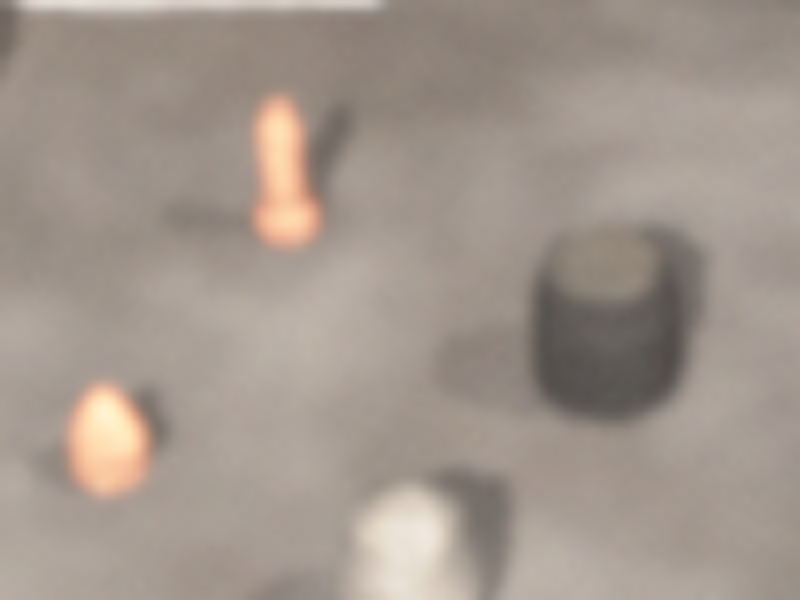

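View pics/c4.png

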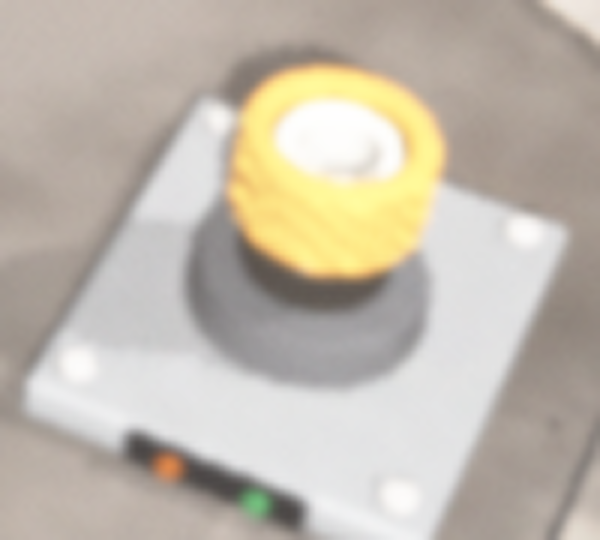

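```bash
cat >> a.py <<'E'
def ray(n,u,v):
    i=eyes.camera_info(n);d=np.linalg.inv(i['K'])@[u,v,1];T=i['world_from_camera']
    return T[:3,3],T[:3,:3]@d
def atz(n,u,v,z):
    o,d=ray(n,u,v);return o+d*(z-o[2])/d[2]
E
python3 - <<'E'
from a import *
print("el",atz("top",233,199,.002),atz("scene",275.9,232.75,.002))
print("el tip",atz("scene",275,217.2,.036))
print("core",atz("top",481.7,204.2,.074),atz("scene",456.7,278.3,.076))
# base plate top corners z=.014 crop k6 offsets
for u,v in [(90,72),(518,72),(540,572),(103,574)]: print(atz("top",420+u/6,160+v/6,.014))
print("noz",atz("top",240,259,.005),atz("scene",253.5,261,.005))
E
```

```text
el [0.5544 0.2552 0.002 ] [0.5526 0.2535 0.002 ]
el tip [0.5574 0.2562 0.036 ]
core [ 0.5302 -0.1084  0.074 ] [ 0.5291 -0.1085  0.076 ]
[ 0.5933 -0.0542  0.014 ]
[ 0.593  -0.1627  0.014 ]
[ 0.4652 -0.1622  0.014 ]
[ 0.4647 -0.0539  0.014 ]
noz [0.4611 0.2418 0.005 ] [0.4621 0.2404 0.005 ]
```

Call:
arm_command([
  [0, 0, 0],
  [0, 0, 0],
  [0, 0, 0],
  [-0.7, 0.95, 0],
  [-0.7, 0.95, 0],
  [-0.7, 0.95, 0],
  [-0.7, 0.95, 0],
  [-0.7, 0.95, 0],
  [-0.7, 0.95, 0],
  [-0.7, 0.95, 0],
  [-0.7, 0.95, 0],
  [-0.7, 0.95, 0],
  [-0.7, 0.95, 0],
  [-0.7, 0.95, 0],
  [-0.7, 0.95, 0],
  [-0.7, 0.95, 0],
  [-0.7, 0.95, 0],
  [-0.7, 0.95, 0],
  [-0.7, 0.95, 0],
  [0, 0, 0],
], spin=[-0.8, -0.8, -0.77, 0, 0, 0, 0, 0, 0, 0, 0, 0, 0, 0, 0, 0, 0, 0, 0, 0], grip=[-1, -1, -1, -1, -1, -1, -1, -1, -1, -1, -1, -1, -1, -1, -1, -1, -1, -1, -1, -1])

```text
t: 1.82
tcp_pos: [0.5257, 0.2742, 0.2306]
orientation: [0.002, 0.708, 0.706, 0.0]
ft_force: [0.5, 1.0, 0.4]
finger_gap: 0.0856
```

```bash
cat >> a.py <<'E'
from scipy.spatial.transform import Rotation as Ro
def tool(s):
    T=np.eye(4);q=s['orientation'];T[:3,:3]=Ro.from_quat([q[1],q[2],q[3],q[0]]).as_matrix();T[:3,3]=s['tcp_pos'];return T
def go(p,s):
    T=tool(s);return T[:3,:3].T@(np.array(p)-T[:3,3])/.025
E
python3 - <<'E'
from a import *
s=bot.observe();T=tool(s);print(T,s['t'],s['joint_positions'],go([.5545,.2545,.12],s))
im=eyes.snapshot("wrist");cv2.imwrite("pics/w1.png",im)
C=T@eyes.camera_info("wrist")['tool_from_camera'];print(C)
K=eyes.camera_info("wrist")['K']
for z in(0,.036):
    p=np.linalg.inv(C)@[.5545,.2545,z,1];p=K@p[:3];print(p[:2]/p[2])
E
```

```text
[[ 0.0038  1.      0.0029  0.5257]
 [ 1.     -0.0038 -0.0024  0.2742]
 [-0.0024  0.0029 -1.      0.2306]
 [ 0.      0.      0.      1.    ]] 1.8167 [ 0.3655  0.3024  1.4683 -0.0034  1.369  -1.2008] [-0.7736  1.144   4.4288]
[[ 0.0034  0.9443  0.3291  0.4398]
 [ 1.     -0.0022 -0.004   0.2736]
 [-0.003   0.3292 -0.9443  0.3732]
 [ 0.      0.      0.      1.    ]]
[294.3271 229.6166]
[292.5713 240.9622]
```

View pics/w1.png

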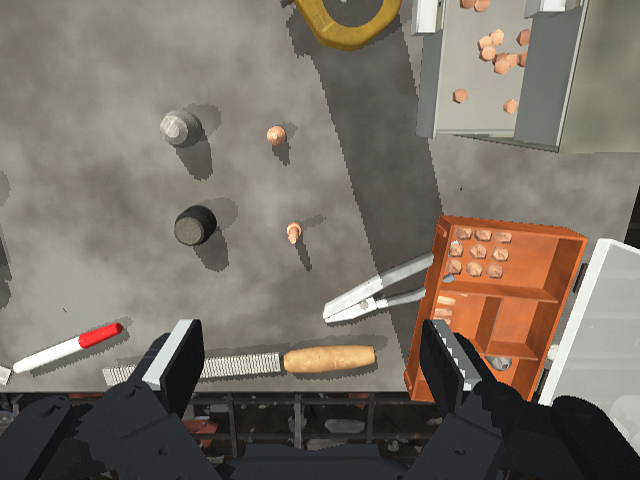

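Call:
arm_command([
  [-0.4, 0.6, 0.8],
  [-0.39, 0.54, 0.9],
  [0, 0, 0.9],
  [0, 0, 0.9],
  [0, 0, 0.9],
  [0, 0, 0.9],
  [0, 0, 0.7],
  [0, 0, 0],
  [0, 0, 0],
  [0, 0, 0],
], spin=[0, 0, 0, 0, 0, 0, 0, 0, 0, 0], grip=[-1, -1, -1, -1, -1, -0.5, -0.2, 0, 0, 0], grip_force=25)

```text
t: 2.7
tcp_pos: [0.5499, 0.2586, 0.0824]
orientation: [0.0, 0.707, 0.707, 0.001]
ft_force: [0.2, -0.5, 1.1]
finger_gap: 0.0429
```

```bash
python3 - <<'E'
from a import *
s=bot.observe();T=tool(s);print(T,s['t'],s['finger_gap'],go([.5545,.2545,.02],s))
im=eyes.snapshot("wrist");cv2.imwrite("pics/w2.png",im)
C=T@eyes.camera_info("wrist")['tool_from_camera']
K=eyes.camera_info("wrist")['K']
for z in(0,.036):
    p=np.linalg.inv(C)@[.5545,.2545,z,1];p=K@p[:3];print(p[:2]/p[2])
E
```

```text
[[-0.001   1.      0.0013  0.5499]
 [ 1.      0.001   0.0008  0.2586]
 [ 0.0008  0.0013 -1.      0.0824]
 [ 0.      0.      0.      1.    ]] 2.7 0.04294619189316952 [-0.1681  0.1809  2.4941]
[307.0794 261.9019]
[306.3657 286.487 ]
```

View pics/w2.png

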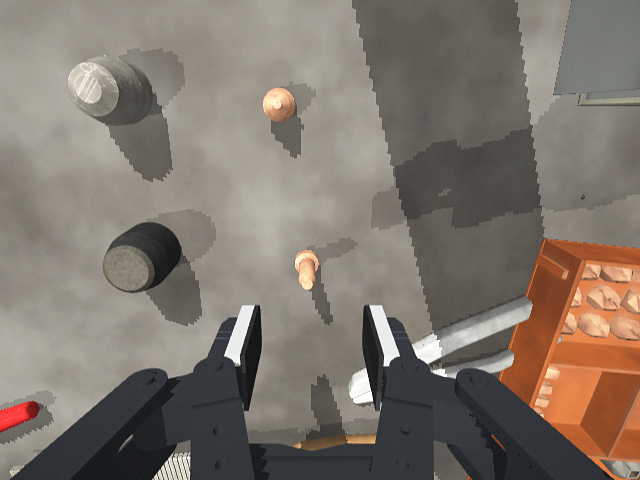

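Call:
arm_command([
  [-0.17, 0.18, 0.5],
  [0, 0, 0.7],
  [0, 0, 0.7],
  [0, 0, 0.5],
  [0, 0, 0.1],
  [0, 0, 0],
  [0, 0, 0],
], spin=[0, 0, 0, 0, 0, 0, 0], grip=[0, 0, 0, 0, 0, 0, 0])

```text
t: 3.33
tcp_pos: [0.555, 0.2537, 0.0194]
orientation: [0.0, 0.707, 0.707, 0.001]
ft_force: [-0.1, 0.2, 1.0]
finger_gap: 0.0426
```

```bash
python3 - <<'E'
from a import *
s=bot.observe();T=tool(s);print(T,s['t'],s['finger_gap'],go([.5545,.2545,.02],s))
im=eyes.snapshot("wrist");cv2.imwrite("pics/w3.png",im[200:440,200:440].repeat(2,0).repeat(2,1))
E
```

```text
[[-0.0002  1.      0.0013  0.555 ]
 [ 1.      0.0002  0.0005  0.2537]
 [ 0.0005  0.0013 -1.      0.0194]
 [ 0.      0.      0.      1.    ]] 3.3333 0.04255909733805726 [ 0.0325 -0.0182 -0.0251]
```

View pics/w3.png

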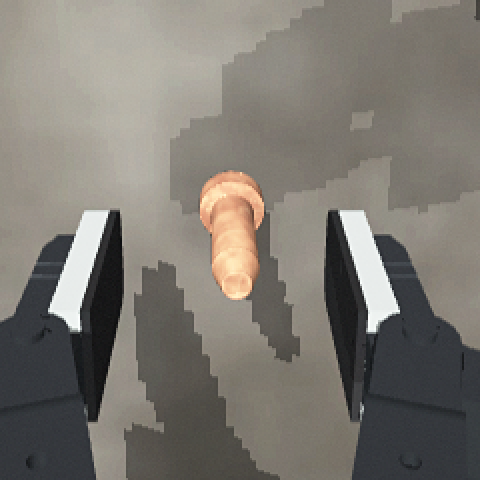

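Call:
arm_command([
  [0.05, 0, 0],
  [0, 0, 0],
  [0, 0, 0],
  [0, 0, 0],
  [0, 0, 0],
  [0, 0, 0],
  [0, 0, 0],
  [0, 0, 0],
  [0, 0, 0],
  [0, 0, 0],
  [0, 0, 0],
  [0, 0, 0],
], spin=[0, 0, 0, 0, 0, 0, 0, 0, 0, 0, 0, 0], grip=[0, 0.3, 0.5, 0.6, 0.7, 0.8, 0.9, 1, 1, 1, 1, 1])

```text
t: 4.38
tcp_pos: [0.5543, 0.255, 0.019]
orientation: [0.0, 0.707, 0.707, 0.0]
ft_force: [-0.0, 1.0, 2.4]
finger_gap: 0.0096
```

```bash
python3 - <<'E'
from a import *
s=bot.observe();T=tool(s);print(T,s['t'],s['finger_gap'],s['ft_force'])
im=eyes.snapshot("wrist");cv2.imwrite("pics/w4.png",im[200:440,200:440].repeat(2,0).repeat(2,1))
E
```

```text
[[-0.0004  1.      0.0004  0.5543]
 [ 1.      0.0004  0.0004  0.255 ]
 [ 0.0004  0.0004 -1.      0.019 ]
 [ 0.      0.      0.      1.    ]] 4.3833 0.00957281847509061 [-0.0261  0.9826  2.3929]
```

View pics/w4.png

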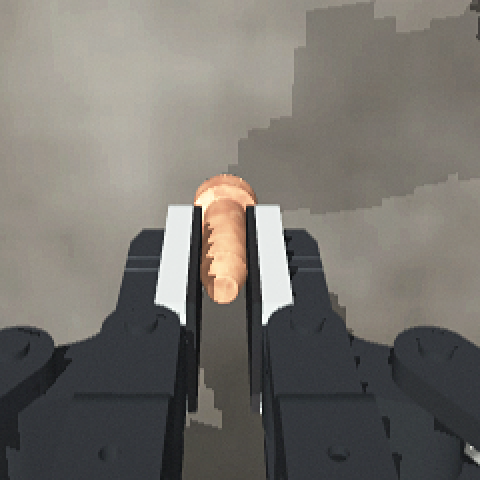

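Call:
arm_command([
  [0, 0, -0.5],
  [0, 0, -1],
  [0, 0, -1],
  [0, 0, -1],
  [0, 0, -1],
  [-0.8, -0.06, -0.5],
  [-0.9, -0.06, 0],
  [-0.9, -0.06, 0],
  [-0.9, -0.06, 0],
  [-0.9, -0.06, 0],
  [-0.9, -0.06, 0],
  [-0.9, -0.06, 0],
  [-0.9, -0.06, 0],
  [-0.9, -0.06, 0],
  [-0.9, -0.06, 0],
  [-0.9, -0.06, 0],
  [-0.9, -0.06, 0],
  [-0.9, -0.06, 0],
  [-0.9, -0.06, 0],
  [-0.9, -0.06, 0],
], spin=[0, 0, 0, 0, 0, 0, 0, 0, 0, 0, 0, 0, 0, 0, 0, 0, 0, 0, 0, 0], grip=[1, 1, 1, 1, 1, 1, 1, 1, 1, 1, 1, 1, 1, 1, 1, 1, 1, 1, 1, 1])

```text
t: 6.1
tcp_pos: [0.5311, -0.0813, 0.1433]
orientation: [-0.0, 0.707, 0.707, -0.0]
ft_force: [1.0, 0.3, 0.1]
finger_gap: 0.0092
```

Call:
arm_command([
  [-0.5, 0, 0],
  [0, 0, 0],
  [0, 0, 0],
], spin=[0, 0, 0], grip=[1, 1, 1])

```text
t: 6.35
tcp_pos: [0.5316, -0.0925, 0.1435]
orientation: [-0.001, 0.708, 0.707, 0.0]
ft_force: [-0.1, -0.2, 0.8]
finger_gap: 0.0096
```

```bash
python3 - <<'E'
from a import *
s=bot.observe();T=tool(s);print(T,s['t'],s['finger_gap'],s['ft_force'],go([.529,-.1084,.1],s))
im=eyes.snapshot("wrist");cv2.imwrite("pics/w5.png",im)
C=T@eyes.camera_info("wrist")['tool_from_camera']
K=eyes.camera_info("wrist")['K']
for x in((.529,-.1084,.078),(.529+.025,-.1084,.078),(.529-.025,-.1084,.078),(.529,-.1084+.025,.078),(.529,-.1084-.025,.078)):
    p=np.linalg.inv(C)@[*x,1];p=K@p[:3];print(p[:2]/p[2])
im=eyes.snapshot("top");cv2.imwrite("pics/t5.png",cv2.resize(im[150:270,400:540],None,fx=5,fy=5))
im=eyes.snapshot("scene");cv2.imwrite("pics/s5.png",cv2.resize(im[200:350,370:530],None,fx=4,fy=4))
E
```

```text
[[ 0.0012  1.     -0.0007  0.5316]
 [ 1.     -0.0012  0.0011 -0.0925]
 [ 0.0011 -0.0007 -1.      0.1435]
 [ 0.      0.      0.      1.    ]] 6.35 0.009607035435762194 [-0.1181 -0.222   0.7963] [-0.6366 -0.1002  1.7382]
[286.7212 261.5084]
[287.625  299.7732]
[285.7493 220.3554]
[329.3455 261.4678]
[244.0954 261.549 ]
```

View pics/w5.png

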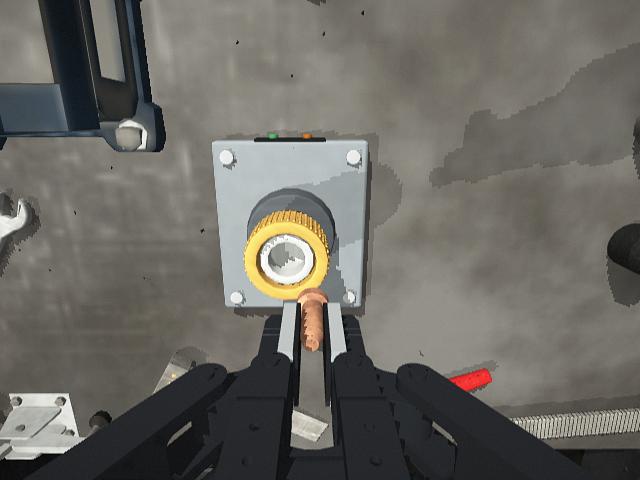

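View pics/s5.png

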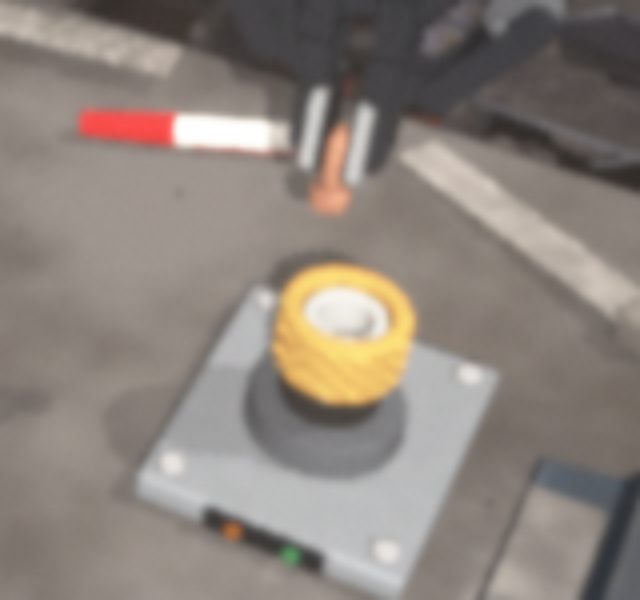

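```bash
python3 - <<'E'
from a import *
i=eyes.camera_info("wrist")
for z in (.020,.016,-.016):
    p=i['K']@(np.linalg.inv(i['tool_from_camera'])@[0,0,z,1])[:3];print(z,p[:2]/p[2], 382/p[2]/1000)
im=cv2.imread("pics/w5.png");cv2.imwrite("pics/w5c.png",cv2.resize(im[230:370,230:390],None,fx=5,fy=5,interpolation=cv2.INTER_CUBIC)[:600*2])
E
```

```text
0.02 [314.3875 301.7377] 2.10131993858583
0.016 [314.4434 305.7683] 2.1459516781041295
-0.016 [314.9939 345.4386] 2.5852312608459953
```

View pics/w5c.png

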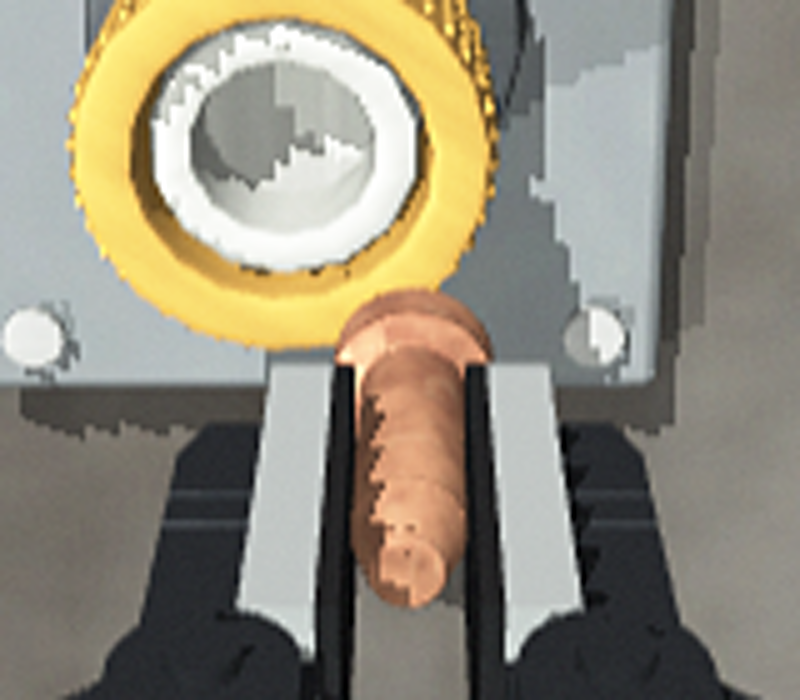

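Call:
arm_command([
  [-0.31, -0.05, 0],
  [-0.31, -0.05, 0],
  [0, 0, 0.8],
  [0, 0, 0.8],
  [0, 0, 0],
  [0, 0, 0],
], spin=[0, 0, 0, 0, 0, 0], grip=[1, 1, 1, 1, 1, 1])

```text
t: 7.0
tcp_pos: [0.5285, -0.1081, 0.1031]
orientation: [-0.001, 0.707, 0.707, -0.001]
ft_force: [0.3, -0.7, 0.6]
finger_gap: 0.0092
```

```bash
python3 - <<'E'
from a import *
s=bot.observe();T=tool(s);print(T,s['t'],s['finger_gap'],s['ft_force'],go([.529,-.108,.0805],s))
im=eyes.snapshot("wrist");cv2.imwrite("pics/w6.png",cv2.resize(im[230:370,230:390],None,fx=4,fy=4))
im=eyes.snapshot("scene");cv2.imwrite("pics/s6.png",cv2.resize(im[230:330,400:510],None,fx=5,fy=5))
E
```

```text
[[-0.0004  1.     -0.0024  0.5285]
 [ 1.      0.0005  0.0008 -0.1081]
 [ 0.0008 -0.0024 -1.      0.1031]
 [ 0.      0.      0.      1.    ]] 7.0 0.009216752498313736 [ 0.2714 -0.7277  0.639 ] [0.0031 0.023  0.9055]
```

View pics/w6.png

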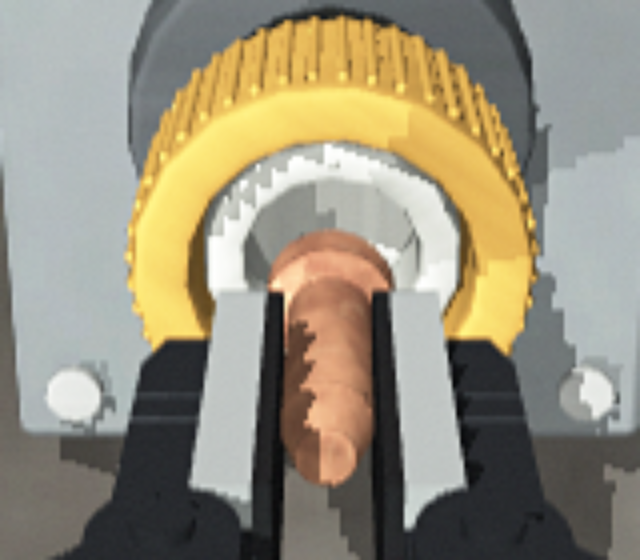

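View pics/s6.png

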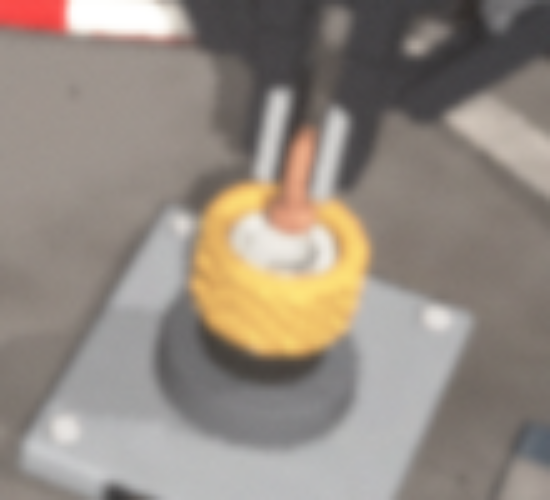

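Call:
arm_command([
  [0, 0.02, 0.3],
  [0, 0, 0.3],
  [0, 0, 0.2],
  [0, 0, 0.1],
  [0, 0, 0],
  [0, 0, 0],
], spin=[0, 0, 0, 0, 0, 0], grip=[1, 1, 1, 1, 1, 1])

```text
t: 7.6
tcp_pos: [0.5297, -0.1081, 0.0811]
orientation: [-0.0, 0.707, 0.707, -0.0]
ft_force: [0.3, -0.4, 0.0]
finger_gap: 0.0094
```

```bash
python3 - <<'E'
from a import *
s=bot.observe();T=tool(s);print(T,s['t'],s['finger_gap'],s['ft_force'])
im=eyes.snapshot("wrist");cv2.imwrite("pics/w7.png",cv2.resize(im[230:370,230:390],None,fx=4,fy=4))
E
```

```text
[[-0.0005  1.     -0.0004  0.5297]
 [ 1.      0.0005  0.0002 -0.1081]
 [ 0.0002 -0.0004 -1.      0.0811]
 [ 0.      0.      0.      1.    ]] 7.6 0.009393337283444677 [ 0.2847 -0.4205  0.024 ]
```

View pics/w7.png

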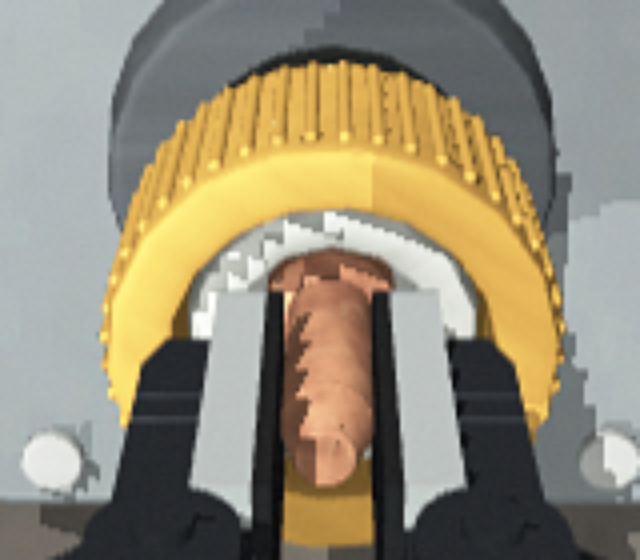

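Call:
arm_command([
  [0, 0, 0.06],
  [0, 0, 0],
  [0, 0, 0],
  [0, 0, 0],
  [0, 0, 0],
  [0, 0, 0],
  [0, 0, 0],
  [0, 0, 0],
], spin=[0, 0, 0, 0, 0, 0, 0, 0], grip=[1, 1, 1, 0.7, 0.5, 0.3, 0.3, 0.3])

```text
t: 8.32
tcp_pos: [0.5299, -0.1081, 0.0799]
orientation: [0.0, 0.707, 0.707, 0.0]
ft_force: [1.4, 0.7, -0.4]
finger_gap: 0.0298
```

```bash
python3 - <<'E'
from a import *
s=bot.observe();T=tool(s);print(T,s['t'],s['finger_gap'],s['ft_force'])
im=eyes.snapshot("wrist");cv2.imwrite("pics/w8.png",cv2.resize(im[230:370,230:390],None,fx=4,fy=4))
im=eyes.snapshot("scene");cv2.imwrite("pics/s8.png",cv2.resize(im[230:330,400:510],None,fx=5,fy=5))
E
```

```text
[[-0.0003  1.      0.0002  0.5299]
 [ 1.      0.0003  0.0001 -0.1081]
 [ 0.0001  0.0002 -1.      0.0799]
 [ 0.      0.      0.      1.    ]] 8.3167 0.029849033627902068 [ 1.4121  0.7001 -0.393 ]
```

View pics/w8.png

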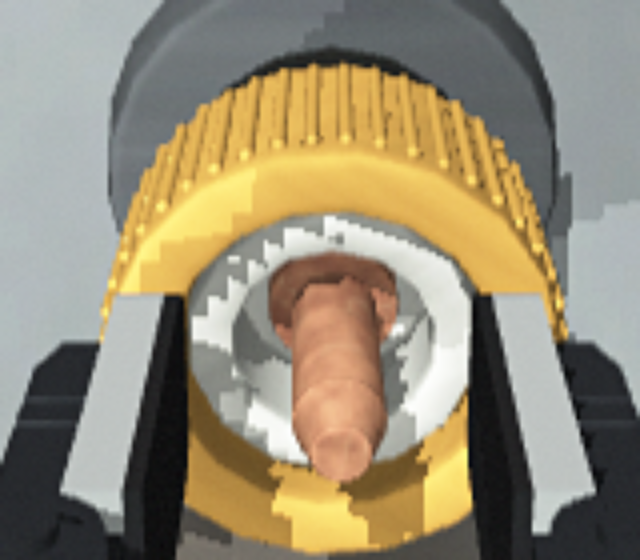

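View pics/s8.png

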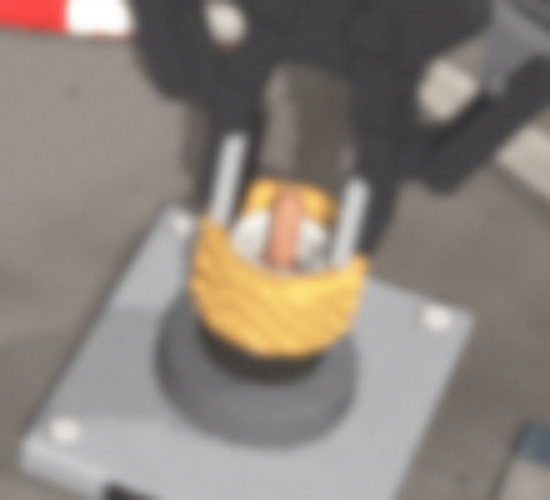

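Call:
arm_command([
  [0, 0, -0.2],
  [0, 0, 0],
  [0, 0, 0],
  [0, 0, 0],
  [0, 0, 0],
  [0, 0, 0],
  [0, 0, 0],
  [0, 0, 0.5],
  [0, 0, 0.5],
  [0, 0, 0.5],
  [0, 0, 0.18],
  [0, 0, 0],
  [0, 0, 0],
], spin=[0, 0, 0, 0, 0, 0, 0, 0, 0, 0, 0, 0, 0], grip=[0, -0.4, -0.8, -1, -1, -1, -1, -1, -1, -1, -1, -1, -1], grip_force=50)

```text
t: 9.5
tcp_pos: [0.5299, -0.1081, 0.0428]
orientation: [-0.0, 0.707, 0.707, 0.0]
ft_force: [0.8, 0.7, 0.3]
finger_gap: 0.0856
```

```bash
python3 - <<'E'
from a import *
s=bot.observe();T=tool(s);print(T,s['t'],s['finger_gap'],s['ft_force'])
im=eyes.snapshot("wrist");cv2.imwrite("pics/w9.png",im)
im=eyes.snapshot("scene");cv2.imwrite("pics/s9.png",cv2.resize(im[230:330,400:510],None,fx=5,fy=5))
E
```

```text
[[-0.0004  1.     -0.0001  0.5299]
 [ 1.      0.0004  0.0001 -0.1081]
 [ 0.0001 -0.0001 -1.      0.0428]
 [ 0.      0.      0.      1.    ]] 9.5 0.08560403016145252 [0.8129 0.6976 0.3218]
```

View pics/w9.png

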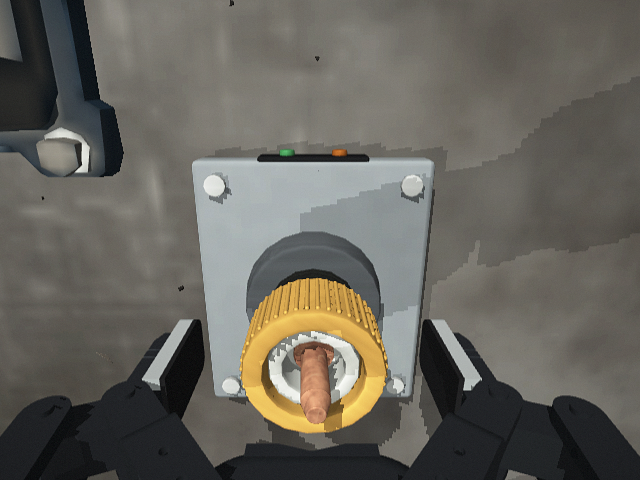

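View pics/s9.png

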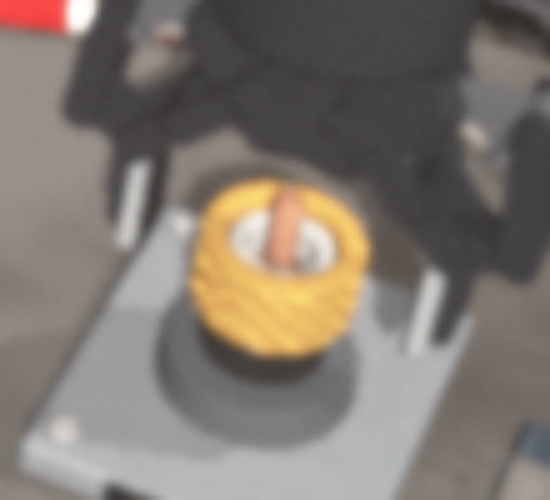

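Call:
arm_command([
  [0, 0, 0],
  [0, 0, 0],
  [0, 0, 0],
  [0, 0, 0],
  [0, 0, 0],
  [0, 0, 0],
  [0, 0, 0],
  [0, 0, 0],
], spin=[0, 0, 0, 0, 0, 0, 0, 0], grip=[-0.6, -0.4, -0.2, 0, 0.2, 0.4, 0.5, 0.5], grip_force=40)

```text
t: 10.27
tcp_pos: [0.53, -0.1077, 0.0431]
orientation: [-0.0, 0.707, 0.707, 0.0]
ft_force: [-0.6, 4.3, 5.6]
finger_gap: 0.0483
```

```bash
python3 - <<'E'
from a import *
s=bot.observe();print(s)
E
```

```text
{'t': 10.2667, 'joint_positions': array([-0.3297,  0.3986,  1.8446,  0.0011,  0.8979, -1.9013]), 'qd': array([ 0.0006,  0.0032,  0.0019,  0.0005, -0.0029, -0.002 ]), 'effort': array([ -2.3135, -39.9755, -17.3933,  -1.0603,  -0.3613,   0.0309]), 'tcp_pos': array([ 0.53  , -0.1077,  0.0431]), 'orientation': array([-0.    ,  0.7071,  0.7072,  0.0005]), 'ft_force': array([-0.6089,  4.2785,  5.6248]), 'wrist_torque': array([ 0.5612, -0.0686, -0.0148]), 'finger_gap': 0.048252716613285215}
```

Call:
arm_command([
  [0, 0, 0.04],
  [0, 0, 0.04],
  [0, 0, 0],
  [0, 0, 0],
], spin=[0, 0, 0, 0], grip=[0.5, 0.5, 0.5, 0.5], grip_force=60)

```text
t: 10.6
tcp_pos: [0.5301, -0.1077, 0.0417]
orientation: [0.0, 0.707, 0.707, 0.001]
ft_force: [-2.5, 5.0, 12.0]
finger_gap: 0.0476
```

```bash
python3 - <<'E'
from a import *
s=bot.observe();print(s['tcp_pos'],s['ft_force'],s['wrist_torque'],s['finger_gap'])
E
```

```text
[ 0.5301 -0.1077  0.0417] [-2.4658  5.0007 12.0214] [0.7582 0.1296 0.0415] 0.047559407612355734
```

Call:
arm_command([
  [0, 0, 0],
  [0, 0, 0],
  [0, 0, 0],
  [0, 0, 0],
  [0, 0, 0],
  [0, 0, 0],
  [0, 0, 0],
], spin=[0.8, 1, 1, 1, 1, 0, 0], grip=[0.5, 0.5, 0.5, 0.5, 0.5, 0.5, 0.5])

```text
t: 11.18
tcp_pos: [0.5301, -0.1073, 0.0417]
orientation: [-0.0, 0.861, 0.509, 0.001]
ft_force: [-1.6, 5.8, 11.6]
finger_gap: 0.0479
```

```bash
cat > o.py <<'E'
from a import *
s=bot.observe();T=tool(s);print(s['t'],s['tcp_pos'],s['ft_force'],s['wrist_torque'],s['finger_gap'],'yaw',np.arctan2(T[1,0],T[0,0]))
E
python3 o.py; python3 - <<'E'
from a import *
im=eyes.snapshot("wrist");cv2.imwrite("pics/w10.png",im)
E
```

```text
11.1833 [ 0.5301 -0.1073  0.0417] [-1.5584  5.7798 11.5918] [ 0.8976  0.1587 -0.0969] 0.04791631221515587 yaw 1.0673373073047967
```

View pics/w10.png

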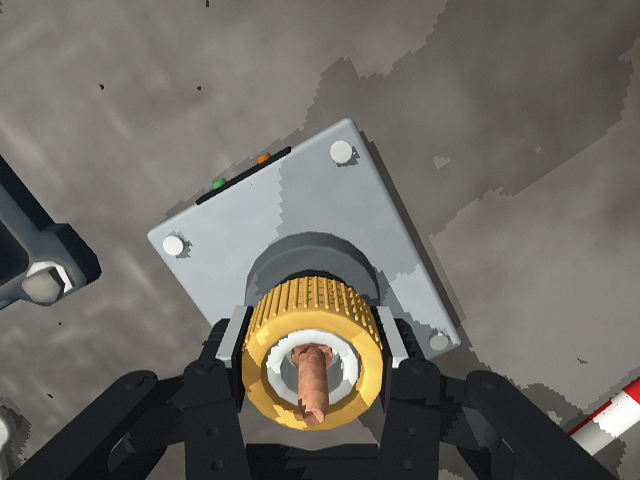

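Call:
arm_command([
  [0, 0, 0],
  [0, 0, 0],
  [0, 0, 0],
], spin=[0.6, 0.6, 0], grip=[0.5, 0.5, 0.5])

```text
t: 11.48
tcp_pos: [0.5302, -0.1073, 0.0417]
orientation: [-0.0, 0.892, 0.453, 0.001]
ft_force: [-1.8, 5.4, 11.6]
finger_gap: 0.0478
```

Call:
arm_command([
  [0, 0, 0],
  [0, 0, 0],
  [0, 0, 0],
], spin=[0.6, 0.6, 0], grip=[0.5, 0.5, 0.5])

```text
t: 11.73
tcp_pos: [0.5302, -0.1072, 0.0411]
orientation: [-0.001, 0.918, 0.396, 0.001]
ft_force: [0.2, 5.8, 7.0]
finger_gap: 0.0482
```

```bash
python3 o.py
```

```text
11.7333 [ 0.5302 -0.1072  0.0411] [0.1629 5.7854 6.9608] [ 0.9279 -0.0714 -0.0837] 0.04821068921976995 yaw 0.8142030245936179
```

Call:
arm_command([
  [0, 0, 0.06],
  [0, 0, 0.06],
  [0, 0, 0],
], spin=[0, 0, 0], grip=[0.5, 0.5, 0.5])

```text
t: 11.98
tcp_pos: [0.5302, -0.1073, 0.0389]
orientation: [-0.0, 0.918, 0.397, 0.001]
ft_force: [-1.1, 4.9, 11.3]
finger_gap: 0.0482
```

```bash
python3 o.py
```

```text
11.9833 [ 0.5302 -0.1073  0.0389] [-1.0573  4.9093 11.3135] [ 0.981   0.1801 -0.2487] 0.04818441935189653 yaw 0.8154694929939739
```

Call:
arm_command([
  [0, 0, 0],
  [0, 0, 0],
], spin=[0.5, 0], grip=[0.5, 0.5])

```text
t: 12.15
tcp_pos: [0.5302, -0.1072, 0.0383]
orientation: [-0.001, 0.928, 0.372, 0.001]
ft_force: [-0.0, 5.7, 6.7]
finger_gap: 0.0479
```

```bash
python3 o.py
```

```text
12.15 [ 0.5302 -0.1072  0.0383] [-0.0097  5.6784  6.6633] [ 0.9832 -0.0326 -0.066 ] 0.047872921575869955 yaw 0.7621168961098461
```

Call:
arm_command([
  [0, 0, 0.04],
  [0, 0, 0.04],
  [0, 0, 0.04],
  [0, 0, 0],
], spin=[0.15, 0.15, 0, 0], grip=[0.5, 0.5, 0.5, 0.5])

```text
t: 12.48
tcp_pos: [0.5303, -0.1072, 0.0357]
orientation: [-0.001, 0.934, 0.358, 0.001]
ft_force: [-0.1, 7.1, 10.8]
finger_gap: 0.0481
```

```bash
python3 o.py
```

```text
12.4833 [ 0.5303 -0.1072  0.0357] [-0.0646  7.0602 10.8251] [1.0163 0.1405 0.0254] 0.0480739570455901 yaw 0.7325955433840315
```

Call:
arm_command([
  [0, 0, 0.04],
  [0, 0, 0.04],
  [0, 0, 0],
  [0, 0, 0],
  [0, 0, 0],
], spin=[0, 0, 0, 0, 0], grip=[0.5, 0.5, 0.5, 0.5, 0.5])

```text
t: 12.9
tcp_pos: [0.5303, -0.1072, 0.0356]
orientation: [-0.0, 0.934, 0.358, 0.001]
ft_force: [-3.6, 7.4, 24.5]
finger_gap: 0.0479
```

```bash
python3 o.py; python3 - <<'E'
from a import *
im=eyes.snapshot("wrist");cv2.imwrite("pics/w11.png",im)
im=eyes.snapshot("scene");cv2.imwrite("pics/s11.png",cv2.resize(im[200:330,400:530],None,fx=4.5,fy=4.5))
E
```

```text
12.9 [ 0.5303 -0.1072  0.0356] [-3.5597  7.3654 24.4701] [ 1.1593  0.663  -0.066 ] 0.04791449256904849 yaw 0.7326404483382212
```

View pics/w11.png

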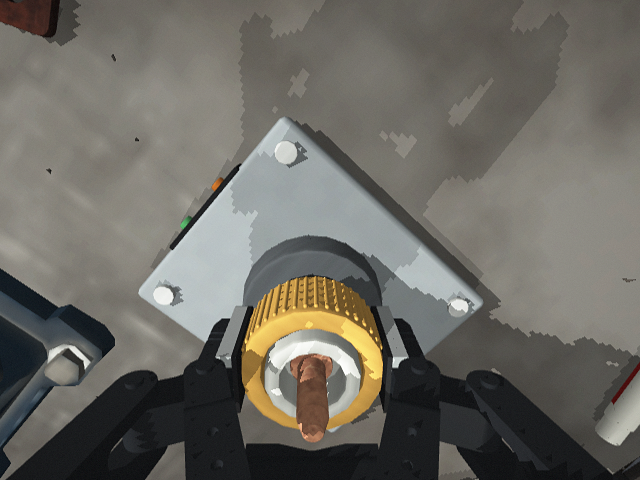

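View pics/s11.png

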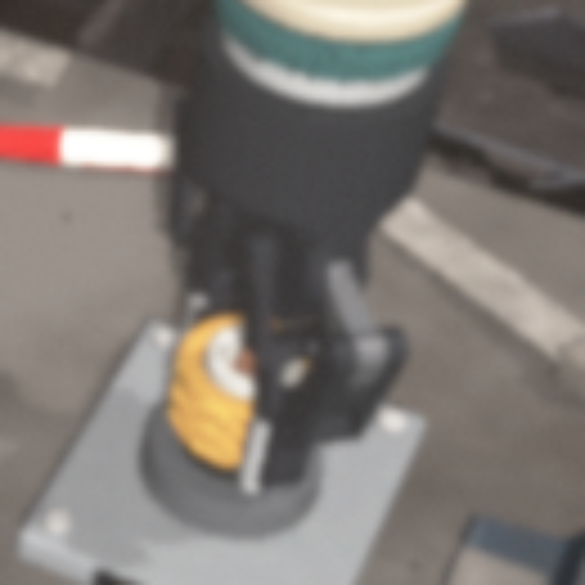

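```bash
python3 - <<'E'
from a import *
im=eyes.snapshot("top");cv2.imwrite("pics/t12.png",im)
o=cv2.imread("pics/top0.png");print(cv2.absdiff(im,o)[180:280,210:320].max(2).mean(), (cv2.absdiff(im,o)[240:280,225:310].max(2)>60).sum(),(cv2.absdiff(im,o)[185:215,275:310].max(2)>60).sum())
E
python3 o.py
python3 -c "
from rig import bot
print(bot.sign_off())"
```

```text
17.312545454545454 60 0
13.05 [ 0.5303 -0.1072  0.0356] [-3.5032  8.4831 24.5103] [ 1.1863  0.6614 -0.0681] 0.0481614638737377 yaw 0.7326599879965697
the job is handed in; nothing more can be done
None
```

The electrode is standing flange down in the tester's well. The collar is over the pin and pushed down to a hard stop, with the gripper still holding it. I handed the job in at about t = 13 s; the sign-off gives no verdict.

- **Electrode:** I gripped it by its upper part, lowered it through the collar's mouth and let go. The wrist and scene pictures showed it standing in the well, and the last wrist picture still showed it upright there.
- **Finding the keyway:** I gripped the collar, pressed it onto the pin and turned clockwise. The keyway opened after about 0.76 rad: the push force fell from 11.6 N to 7 N and the tool sank.
- **Pushing home:** Part way down the collar bound against the keyway wall. A little more clockwise turn freed it, and it then went down to the stop.
- **Collar height:** The tool sank 6.1 mm from the pin. With the 1.5 mm before it, that makes about 7.6 mm, short of the nominal 8 mm but above the 6.5 mm needed. At the stop, 2 mm more commanded travel moved it only 0.1 mm, and the upward force rose to 24.5 N. The rim's size in the last wrist picture showed that the fingers had not slipped on the collar.
- **Collar height, disagreeing check:** That same rim size gave a rim height of about 66 mm, where home is 70 mm. The pads hide part of the rim, so I took this as rough and relied on the stop.
- **Other parts:** The arm never came near them. The before-and-after top picture showed no change at the retaining cap. It showed 60 changed pixels in the strip with the nozzle and shield cup; I took these for shadow or lighting and did not look further.

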